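Bring the magnetic stirrer up to setting four

TASK

The magnetic stirrer stands off or on its first setting: with a fingertip against the side of its pointer knob, never pinching it, turn it up clockwise to setting four, counting the clicks from the red off mark. Let it rest for a second on setting two and for a second on setting three on the way, so that the stirring bar keeps up, and do not go past four. Leave the flask on its plate and the things beside the stirrer where they are.

Things in the scene. Friction and masses are not known exactly. Their poses are not given: they have to be found in the camera images.
- stirrer: magnetic stirrer, fixed, ivory case 280 mm deep (x), 190 wide (y). Origin: centre of its underside; front (-x end) roughly towards the robot. Rear housing from x -20 to +140 mm, 80 high; round white plate on it, 150 mm wide, top at 92. In front, x -140 to -20, the dark control deck slopes 10 degrees, rising towards +x, 34 to 56 mm high; the knob's axis is square to the deck, through x -80, y 0, z 45 mm
- off_mark (a point): red dot on the deck, 47 mm from the knob's axis: the off mark, at 75 degrees to the left of straight back (from the stirrer's +x towards its +y). From it clockwise, one every 30 degrees at the same radius, follow five white bars of growing width: settings one to five
- selector (a joint): angle of the black pointer knob, rad: 0 = pointer at the red dot (off), growing clockwise from above; settings one to five click in at 0.524, 1.047, 1.571, 2.094, 2.618; end stops just beyond off and five. A sprung ball holds it in each setting: about 0.09 N m (3 to 4 N on the pointer) pushes it over the crest half-way to the next, then it snaps on into that one by itself and stays
- selector_axis (a point): on the knob's axis, 17 mm above the deck. The knob: over a fixed grey round bezel of 48 mm diameter, 6 mm high, turns a straight black upright pointer bar 13 mm thick, from 7 to 27 mm above the deck, reaching 38 mm ahead of the axis (the pointer, with a white line on its top) and 24 mm behind it
- pointer_end (a point): centre of the pointer bar's end face, 38 mm from the axis on the pointing side, 17 mm above the deck
- flask: stoppered amber conical flask, 66 mm diameter at the foot, 116 mm high, standing loose on the stirrer's plate. Origin: centre of its underside
- tube_rack: white test-tube rack with stoppered tubes, 200 by 56 mm, 99 mm high, loose, to the left of the stirrer. Origin: centre of its underside; long side along its x
- well_plate: clear serology plate with 12 wells, 88 by 66 by 12 mm, loose on a fixed black card (150 by 120 by 3 mm) to the right of the stirrer. Origin: centre of its underside
- reagent_jar: white jar with red cap, 58 mm diameter, 75 mm high, loose on the bench to the right of the stirrer's front. Origin: centre of its underside
Mind the look-alikes: they are no part of the job. There is more than one size of the flask; the job needs the middle-sized.

How it is judged:
On the way, in this order (a step that is already met when the one before it is completed fails the run):
1. the knob rests on setting two (value of joint selector between 0.897 and 1.197 rad), for 0.6 s.
2. the knob rests on setting three (value of joint selector between 1.421 and 1.721 rad), for 0.6 s.
At the end, for the whole second after the job is handed in: The knob rests clicked in on setting four (2.094 rad within 0.12), still; the flask stands upright on the plate within 15 mm of where it was, and rack, well plate and jar are within 20 mm of where they were (value of joint selector between 1.974 and 2.214 rad and velocity of joint selector between -0.3 and 0.3 rad/s and distance of flask from where it was at the start of the episode below 0.015 m and angle between flask's own z axis and vertical below 0.15 rad and distance of each of tube_rack, well_plate, reagent_jar from where it was at the start of the episode below 0.02 m); the robot touches nothing.
It fails at once if the knob is turned past setting four, towards five (value of joint selector above 2.34 rad).
It fails at once if the knob is pinched: pressed on both flanks of its pointer bar at once (contact force between the fingers and selector_c0 above 2 N and contact force between the fingers and selector_c1 above 2 N).
It fails at once if the flask is shifted by 15 mm, lifted or tipped (distance of flask from where it was at the start of the episode above 0.015 m or angle between flask's own z axis and vertical above 0.15 rad).
It fails at once if rack, well plate or jar is shifted by 20 mm, lifted or tipped (distance of any of tube_rack, well_plate, reagent_jar from where it was at the start of the episode above 0.02 m or angle between any of tube_rack, reagent_jar's own z axis and vertical above 0.15 rad).
It also fails if it takes over 64 s, if anything falls off the work surface, if the arm or the gripper's body presses on something with over 40 N, if the wrist force passes 120 N, or if a joint passes its speed limit or range.

ROBOT

A 6-joint arm with a two-finger parallel gripper is mounted at the origin on the work surface. World frame = base frame: x ahead of the robot, y to its left, z up, the work surface at z = 0. Lengths are in m, angles in rad, forces in N, time in s.
With the tool pointing down it reaches from about 0.3 to 0.775 m from the base axis. Payload 14.6 kg.
Tool frame: the origin (TCP) lies between the finger pads; the fingertips stand 25 mm ahead of it and the grasp point (between the pads) lies 6 mm ahead of it; z points along the fingers, y is the direction in which the jaws open and shut (so a half turn about z gives the same grasp; the last joint's range is limited). The gripper opens to 85 mm and grips with 20 to 120 N. Pads are 22 mm wide; open, the fingers measure 114 mm over their backs; the gripper's body (76 mm by 85 mm) begins 54 mm behind the grasp point. The pads swing forward as they close: fully open they stand 13 mm farther back than shut.
Start: joints at [1.196, 0.3, 1.521, -0, 1.321, -0.067], TCP at [0.167, 0.524, 0.256] pointing down, gripper open.
Joint ranges: [-3.03, 3.03], [-0.79, 2.21], [0.23, 2.52], [-1.04, 4.18], [0, 3.07], [-2.55, 2.55]. Speed limits (rad/s): [2.22, 2.22, 2.57, 3.14, 3.14, 3.14].

INTERFACE

Orientations are given as a unit quaternion [w, x, y, z].
In Python, from workcell import r gives the robot as it stands.
- The arm moves only by the tool carry_out, never from a script. Its argument "commands" is a list of rows, each an object with "claw": the gripper's target within -1 to 1 (shut at 1, half-way at 0, fully open at -1); "translation": the shift along the tool's x, y, z in units of 0.3 m (1.0 is 0.3 m), a list of three; "twist": the turn, a rotation vector about the tool's x, y, z in units of 45 degrees (1.0 is 45 degrees), a list of three. In form: [{"claw": claw, "translation": [tx, ty, tz], "twist": [wx, wy, wz]}, ...]. A call has 1 to 20 rows; each row is the pose to reach, as a shift and turn from the pose commanded when the call began, along the tool's axes at that moment; what a row does not reach only later rows make up. A row lasts 1/8 s, in which the tool goes at most 62.5 mm and 10.7 degrees, less where a joint would pass 70% of its speed; a pose out of reach is approached as far as the arm can. A call with a number of a shift or a turn outside -1 to 1 is refused whole. A call with a gripper value outside its range is refused whole. The fingers move at their own pace and stop on an object; "squeeze" is the grip in N (left out, the last holds). Time passes only in rows, so rows that repeat a pose let the fingers close. It gives the time, the measured TCP pose, the force and the opening at its end, in the units of the state.
- r.sense(): the state, without advancing time (a new reading comes with each control period).
- r.read_camera(name): name is "scene" or "top"; returns a dict with "color" (480x640x3 uint8, red, green, blue), "K" (3x3 intrinsics, pixels), "k1" (the pictures are not rectified: a ray, as slopes to the right and down, at radius r is drawn at 1 + k1 r^2 times it, then the intrinsics apply), "xyz" and "rotation" of the camera in the world. Camera axes: x right, y down, z forward; pixel columns grow to the right and rows downward; lengths in m; the calibration is good to about 2 mm. A picture is of the moment at which its call begins. There is no depth.
- r.close_job(): hands the job in, once; it reports no verdict.
The state is a dict: "time_s": time; "qpos": joint angles; "qd": joint speeds; "joint_torque": joint torques, N m; "ee_pos": TCP position; "eef_rot": TCP orientation; "contact_force": force on the tool from outside, world axes, zero at the start; "moment": the same for the moment, N m; "grip_width": finger opening in m.
Only numpy, scipy, OpenCV 4.12 (cv2) and the standard library are available. Lean on these libraries where they do the work, as an engineer would, in place of code of your own. Each camera call takes 0.05 s, during which the arm holds its last target. There are 200 camera calls.

## Working session

There is one attempt and no reset: what is moved stays moved. The work goes in short steps, Python scripts to look and compute and a tool call to move; the robot and the scene stay as the last step left them, time stands still between calls to the robot, and variables do not carry over. Pictures are saved under pics/ and viewed, about 8 in all and at most 12, crops included, and the job is handed in when it is done.

Besides the shell and the picture viewer there is one more tool, called after "Request:" as name(argument=value, ...) on one line, values as JSON. carry_out: Moves the arm, as the interface text tells. Its arguments: {"type":"object","properties":{"commands":{"type":"array"},"squeeze":{"type":"number"}},"required":["commands"]}

```bash
ls; mkdir -p pics; python3 - <<'E'
from workcell import r
import cv2
for n in("scene","top"):
    c=r.read_camera(n); cv2.imwrite(f"pics/{n}0.png",c["color"][:,:,::-1]); print(n,c["K"],c["k1"],c["xyz"],c["rotation"])
print(r.sense())
E
```

```text
pics
scene [[494.57901923   0.         315.95473586]
 [  0.         494.57901923 244.13870784]
 [  0.           0.           1.        ]] -0.10728447591977502 [ 1.23016955 -0.32543925  0.74655501] [-0.34025916  0.80361144  0.45226077 -0.1840993 ]
top [[438.59979794   0.         318.92260392]
 [  0.         438.59979794 240.20644963]
 [  0.           0.           1.        ]] -0.029738452204158734 [0.5711909  0.04526814 0.80636273] [-0.02097638  0.70764735 -0.70545797  0.03353009]
{'time_s': 0.1, 'qpos': array([ 1.19643028e+00,  3.00417118e-01,  1.52148590e+00,  1.75879629e-05,
        1.32065281e+00, -6.66230394e-02]), 'qd': array([ 8.57985692e-05, -9.69713926e-04, -1.56995423e-03,  1.06911052e-03,
        4.41874991e-04, -1.42579608e-03]), 'joint_torque': array([ 3.44643859e-04, -5.44376278e+01, -3.62371302e+01, -1.65696829e-04,
        2.96226041e-03,  5.23214521e-05]), 'ee_pos': array([0.16655215, 0.52400758, 0.25579117]), 'eef_rot': array([-1.13642080e-04,  1.53267171e-01,  9.88184670e-01, -4.68064845e-04]), 'contact_force': array([ 0.16100759, -0.10950531, -0.45734628]), 'moment': array([ 0.002304  ,  0.00841919, -0.01865736]), 'grip_width': 0.08531658148037752}
```

View pics/top0.png

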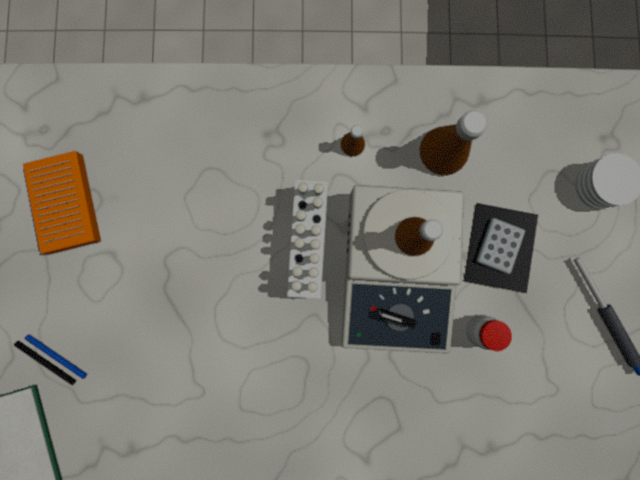

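View pics/scene0.png

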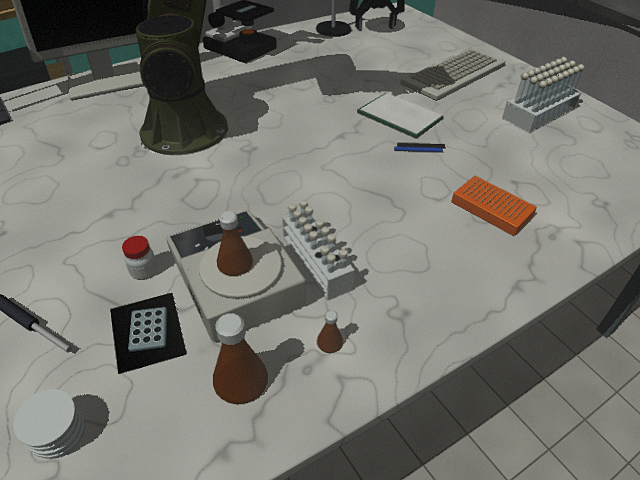

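Top view: the stirrer's dark deck spans about (345–452, 282–350), the knob is near (400,318), and its pointer aims left at the red dot near (375,310). Three amber flasks: (415,235) on the plate, a large one at (445,150) and a small one at (352,145). The one on the plate is the middle-sized one, so it is the job's flask. The enlarged crop will confirm this.

```bash
cat > h.py <<'E'
import numpy as np,cv2
from scipy.spatial.transform import Rotation as R
def rot(q): return R.from_quat(q,scalar_first=True).as_matrix() if np.shape(q)==(4,) else np.array(q)
def ray(c,p):
    u=(np.array(p,float)-c["K"][:2,2])/[c["K"][0,0],c["K"][1,1]]; s=u.copy()
    for _ in range(20): s=u/(1+c["k1"]*(s@s))
    return np.array(c["xyz"]),rot(c["rotation"])@np.array([s[0],s[1],1])
def onz(c,p,z):
    o,d=ray(c,p); return o+d*(z-o[2])/d[2]
def proj(c,P):
    v=rot(c["rotation"]).T@(np.array(P)-c["xyz"]); s=v[:2]/v[2]; s=s*(1+c["k1"]*(s@s)); return s*[c["K"][0,0],c["K"][1,1]]+c["K"][:2,2]
E
python3 - <<'E'
from workcell import r
from h import *
c=r.read_camera("top"); im=c["color"][:,:,::-1].copy()
cv2.imwrite("pics/crop1.png",cv2.resize(im[175:357,335:465],None,fx=4.4,fy=3.2*1.0 if 0 else 3.2,interpolation=cv2.INTER_CUBIC) if 0 else cv2.resize(im[265:357,338:465],None,fx=6,fy=6,interpolation=cv2.INTER_CUBIC))
hsv=cv2.cvtColor(im,cv2.COLOR_BGR2HSV)
# deck: dark bluish region
b,g,rr=[im[:,:,i].astype(int) for i in range(3)]
roi=np.zeros(im.shape[:2],np.uint8); roi[270:360,335:460]=255
m=((hsv[:,:,2]<90)).astype(np.uint8)*255&roi
m=cv2.morphologyEx(m,cv2.MORPH_CLOSE,np.ones((15,15)))
cs=max(cv2.findContours(m,0,1)[0],key=cv2.contourArea); print("deck",cv2.minAreaRect(cs),cv2.boxPoints(cv2.minAreaRect(cs)))
red=((rr>110)&(g<70)&(b<70)).astype(np.uint8)
red[:, :340]=0; red[:,460:]=0;red[:280]=0
print("red",cv2.connectedComponentsWithStats(red)[2:])
w=((hsv[:,:,2]>140)).astype(np.uint8); w[:285]=0;w[345:]=0;w[:,:353]=0;w[:,447:]=0
n,_,s,ce=cv2.connectedComponentsWithStats(w)
for i in range(1,n): print(s[i],ce[i], onz(c,ce[i],.05))
E
```

```text
deck ((396.9462890625, 308.937255859375), (126.71524047851562, 76.62873077392578), 2.1409013271331787) [[332.2016  344.85803]
 [335.0642  268.28278]
 [461.69098 273.01648]
 [458.82837 349.59174]]
red (array([[     0,      0,    640,    480, 307192],
       [   372,    307,      3,      3,      8]], dtype=int32), array([[319.49860999, 239.49821935],
       [372.875     , 307.875     ]]))
[412 285   2   1   2] [412.5 285. ] [ 0.55273085 -0.1298058   0.05      ]
[424 285   4   2   6] [425.16666667 285.66666667] [ 0.55159719 -0.15181897  0.05      ]
[394 289   1   1   1] [394. 289.] [ 0.545844   -0.09764697  0.05      ]
[408 290   2   3   5] [408.4 290.8] [ 0.54277049 -0.12256533  0.05      ]
[419 297   3   4   6] [420.  298.5] [ 0.5295751 -0.1425243  0.05     ]
[424 310   5   3   9] [425.77777778 311.22222222] [ 0.50781687 -0.15224762  0.05      ]
```

View pics/crop1.png

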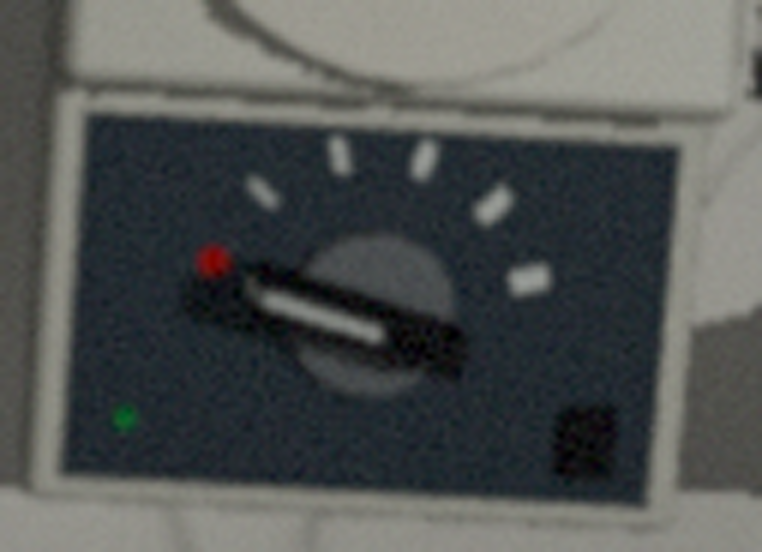

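The crop shows five white bars and the red dot at crop (213,262). The pointer lies parallel to the dot's direction, so the knob is on off. Next I fit the stirrer pose from the dot and the bars.

```bash
cat >> h.py <<'E'
from scipy.optimize import least_squares
t=np.radians(10); U=np.array([np.cos(t),0,np.sin(t)]); V=np.array([0,1.,0]); N=np.array([-np.sin(t),0,np.cos(t)])
A=np.array([-.08,0,.045])
def loc(th,rad,h): return A+rad*(np.cos(th)*U+np.sin(th)*V)+h*N   # th left of back
def world(p,P): return R.from_euler('z',p[2]).as_matrix()@np.array(P)+[p[0],p[1],0]
E
python3 - <<'E'
from workcell import r
from h import *
c=r.read_camera("top")
px=(np.array([(213,262),(262,192),(341,156),(425,160),(494,205),(530,280)])+.5)/6-.5+[338,265]
L=[loc(np.radians(75-30*i),.047,0) for i in range(6)]
f=lambda p:np.concatenate([proj(c,world(p,l))-q for l,q in zip(L,px)])
s=least_squares(f,[.57,-.12,0]);p=s.x;print(p,np.degrees(p[2]),s.fun.round(2))
np.save("p.npy",p)
im=c["color"];
# pointer angle: white line on top at 27 mm above deck (crop end points)
q=(np.array([(262,293),(383,336)])+.5)/6-.5+[338,265]
Rz=R.from_euler('z',p[2]).as_matrix(); n=Rz@N; a=world(p,loc(0,0,.027)); pts=[]
for k in q:
    o,d=ray(c,k); X=o+d*((a-o)@n)/(d@n); v=X-a; pts.append([v@(Rz@U),v@(Rz@V)])
print(np.round(pts,4)); d=np.subtract(*pts); print("pointer deg",np.degrees(np.arctan2(d[1],d[0])))
print("axis pt",world(p,loc(0,0,.017)),"deck corners px",[proj(c,world(p,x)).round(1).tolist() for x in [(-.14,.095,.034),(-.14,-.095,.034),(.14,.095,.08),(.14,-.095,.08)]])
E
```

```text
[ 0.57805574 -0.11162597 -0.05821554] -3.3355044646933036 [ 0.38 -0.04  0.19  0.05 -0.21 -0.17 -0.13 -0.   -0.07  0.15 -0.15  0.01]
[[0.0108 0.0358]
 [0.0006 0.0013]]
pointer deg 73.58270282478598
axis pt [ 0.49524424 -0.1067996   0.06174173] deck corners px [[341.8, 347.6], [450.1, 353.6], [353.2, 183.4], [465.0, 190.7]]
```

```bash
cat >> h.py <<'E'
p=np.load("p.npy")
def pose(alpha,gap,htip=.012,rho=.027):
    "tool pose: -x face of the shut fingers 'gap' behind the trailing flank of the pointer turned by alpha deg"
    th=np.radians(75-alpha); Rz=R.from_euler('z',p[2]).as_matrix()
    td=np.sin(th)*U-np.cos(th)*V; rd=np.cos(th)*U+np.sin(th)*V
    P=world(p,A+rho*rd-(.0175+gap)*td+(htip+.025)*N)
    x=-td; z=-N; return P,Rz@np.column_stack([x,np.cross(z,x),z])
def rel(cur,tgt):
    (a,Ra),(b,Rb)=cur,tgt
    return (Ra.T@(b-a)/.3).round(3).tolist(),(R.from_matrix(Ra.T@Rb).as_rotvec()/(np.pi/4)).round(3).tolist()
def now(s): return np.array(s["ee_pos"]),rot(np.array(s["eef_rot"]))
E
python3 - <<'E'
from workcell import r
from h import *
c=now(r.sense())
for g in (0.03,): 
    T=pose(0,g,.12); print(T,rel(c,T))
print(rel(pose(0,.03,.12),pose(0,.03,.03)), rel(pose(0,.03,.03),pose(0,.03,.012)))
E
```

```text
(array([ 0.43705003, -0.06496894,  0.18104336]), array([[-0.934581  ,  0.31065534,  0.17335401],
       [ 0.31372692,  0.9494595 , -0.01010331],
       [-0.16773126,  0.04494346, -0.98480775]])) ([-1.454, -1.598, 0.251], [-0.057, -0.215, 0.016])
([-0.0, 0.0, 0.3], [0.0, 0.0, 0.0]) ([0.0, -0.0, 0.06], [0.0, 0.0, 0.0])
```

Request:
carry_out(commands=[{"claw": 1,"translation": [-0.73,-0.8,0.05],"twist": [0,0,0]},{"claw": 1,"translation": [-0.73,-0.8,0.05],"twist": [0,0,0]},{"claw": 1,"translation": [-0.73,-0.8,0.05],"twist": [0,0,0]},{"claw": 1,"translation": [-0.73,-0.8,0.05],"twist": [0,0,0]},{"claw": 1,"translation": [-0.73,-0.8,0.05],"twist": [0,0,0]},{"claw": 1,"translation": [-0.73,-0.8,0.05],"twist": [0,0,0]},{"claw": 1,"translation": [-0.73,-0.8,0.05],"twist": [0,0,0]},{"claw": 1,"translation": [-0.73,-0.8,0.05],"twist": [0,0,0]},{"claw": 1,"translation": [-0.73,-0.8,0.05],"twist": [0,0,0]},{"claw": 1,"translation": [-0.73,-0.8,0.05],"twist": [0,0,0]}], squeeze=30)

```text
time_s: 1.45
ee_pos: [0.3023, 0.2297, 0.2412]
eef_rot: [-0.0, 0.153, 0.988, -0.0]
contact_force: [-0.2, -0.4, -0.7]
grip_width: -0.0002
```

```bash
python3 - <<'E'
from workcell import r
from h import *
s=r.sense(); c=now(s); print(s["time_s"],s["qpos"],rel(c,pose(0,.03,.12)),s["grip_width"])
E
```

```text
1.45 [ 5.53069859e-01 -7.64756061e-02  1.97586592e+00  1.71830252e-05
  1.24238441e+00 -7.11283279e-01] ([-0.724, -0.801, 0.201], [-0.056, -0.215, 0.017]) -0.00022619316747621385
```

Request:
carry_out(commands=[{"claw": 1,"translation": [-0.724,-0.8,0.2],"twist": [-0.056,-0.215,0.017]},{"claw": 1,"translation": [-0.724,-0.8,0.2],"twist": [-0.056,-0.215,0.017]},{"claw": 1,"translation": [-0.724,-0.8,0.2],"twist": [-0.056,-0.215,0.017]},{"claw": 1,"translation": [-0.724,-0.8,0.2],"twist": [-0.056,-0.215,0.017]},{"claw": 1,"translation": [-0.724,-0.8,0.2],"twist": [-0.056,-0.215,0.017]},{"claw": 1,"translation": [-0.724,-0.8,0.2],"twist": [-0.056,-0.215,0.017]},{"claw": 1,"translation": [-0.724,-0.8,0.2],"twist": [-0.056,-0.215,0.017]},{"claw": 1,"translation": [-0.724,-0.8,0.2],"twist": [-0.056,-0.215,0.017]},{"claw": 1,"translation": [-0.724,-0.8,0.2],"twist": [-0.056,-0.215,0.017]},{"claw": 1,"translation": [-0.724,-0.8,0.2],"twist": [-0.056,-0.215,0.017]}])

```text
time_s: 2.7
ee_pos: [0.4369, -0.0647, 0.1816]
eef_rot: [0.087, 0.159, 0.983, 0.009]
contact_force: [-0.5, 0.5, -0.2]
grip_width: -0.0001
```

```bash
python3 - <<'E'
from workcell import r
from h import *
s=r.sense(); c=now(s); print(s["time_s"],s["qpos"],s["contact_force"],rel(c,pose(0,.03,.03)))
a=r.read_camera("scene"); b=r.read_camera("top")
im=a["color"][150:310,120:320,::-1]; cv2.imwrite("pics/s1.png",cv2.resize(im,None,fx=3.7,fy=3.7,interpolation=cv2.INTER_CUBIC))
tip=c[0]+c[1]@[0,0,.025]; print("tip px crop",(proj(a,tip)-[120,150])*3.7)
E
```

```text
2.7 [-0.24628564  0.06178678  1.99867541  0.04106333  0.90949907 -1.51958561] [-0.48875765  0.49310849 -0.17706157] ([-0.0, -0.001, 0.302], [-0.0, 0.001, 0.0])
tip px crop [361.28519752  76.85300412]
```

View pics/s1.png

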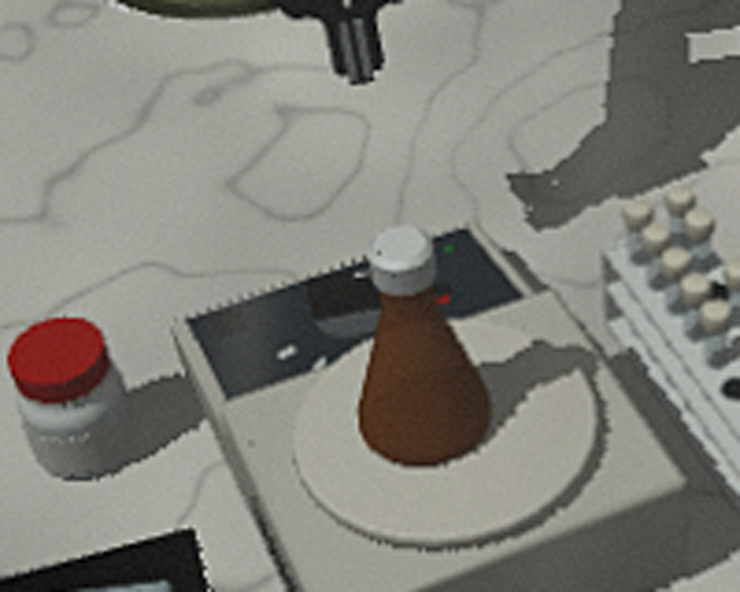

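The shut fingertips appear at crop (357,82) and were predicted at (361,77), so the 25 mm tip offset holds when shut. The middle-sized flask stands on the plate. Descending.

Request:
carry_out(commands=[{"claw": 1,"translation": [0,0,0.15],"twist": [0,0,0]},{"claw": 1,"translation": [0,0,0.25],"twist": [0,0,0]},{"claw": 1,"translation": [0,0,0.3],"twist": [0,0,0]},{"claw": 1,"translation": [0,0,0.32],"twist": [0,0,0]},{"claw": 1,"translation": [0,0,0.34],"twist": [0,0,0]},{"claw": 1,"translation": [0,0,0.36],"twist": [0,0,0]},{"claw": 1,"translation": [0,0,0.36],"twist": [0,0,0]},{"claw": 1,"translation": [0,0,0.36],"twist": [0,0,0]}])

```text
time_s: 3.8
ee_pos: [0.4557, -0.0666, 0.0752]
eef_rot: [0.087, 0.159, 0.983, 0.009]
contact_force: [0.1, 0.3, 0.2]
grip_width: 0.0002
```

```bash
cat > plan.py <<'E'
import sys
from workcell import r
from h import *
s=r.sense(); c=now(s); print(s["time_s"],s["qpos"].round(2),s["contact_force"].round(2))
for a in sys.argv[1:]:
    al,g=map(float,a.split(",")); print(a,rel(c,pose(al,g)))
E
python3 plan.py 0,.03 0,.005 0,.0 6,0 12,0 18,0 20,0
```

```text
3.8 [-0.24  0.29  2.03  0.05  0.65 -1.53] [0.07 0.33 0.16]
0,.03 ([0.001, 0.002, 0.002], [-0.0, 0.001, -0.001])
0,.005 ([-0.083, 0.002, 0.002], [-0.0, 0.001, -0.001])
0,.0 ([-0.099, 0.002, 0.002], [-0.0, 0.001, -0.001])
6,0 ([-0.109, 0.007, 0.002], [-0.0, 0.001, 0.132])
12,0 ([-0.119, 0.012, 0.002], [-0.0, 0.001, 0.265])
18,0 ([-0.13, 0.015, 0.002], [-0.0, 0.001, 0.399])
20,0 ([-0.133, 0.016, 0.002], [-0.0, 0.001, 0.443])
```

Request:
carry_out(commands=[{"claw": 1,"translation": [-0.05,0.002,0.002],"twist": [0,0,0]},{"claw": 1,"translation": [-0.08,0.002,0.002],"twist": [0,0,0]},{"claw": 1,"translation": [-0.099,0.002,0.002],"twist": [0,0,0]},{"claw": 1,"translation": [-0.104,0.005,0.002],"twist": [0,0,0.066]},{"claw": 1,"translation": [-0.109,0.007,0.002],"twist": [0,0,0.132]},{"claw": 1,"translation": [-0.114,0.01,0.002],"twist": [0,0,0.2]},{"claw": 1,"translation": [-0.119,0.012,0.002],"twist": [0,0,0.265]},{"claw": 1,"translation": [-0.124,0.014,0.002],"twist": [0,0,0.332]},{"claw": 1,"translation": [-0.13,0.015,0.002],"twist": [0,0,0.4]},{"claw": 1,"translation": [-0.13,0.015,0.002],"twist": [0,0,0.4]},{"claw": 1,"translation": [-0.13,0.015,0.002],"twist": [0,0,0.4]}])

```text
time_s: 5.18
ee_pos: [0.4935, -0.0746, 0.081]
eef_rot: [0.084, 0.311, 0.947, 0.022]
contact_force: [0.2, -0.4, 0.7]
grip_width: -0.0004
```

```bash
python3 plan.py 18,0 20,0 ; python3 - <<'E'
from workcell import r
from h import *
b=r.read_camera("top"); a=r.read_camera("scene")
f=lambda im:cv2.resize(im,(390,320),interpolation=cv2.INTER_CUBIC)
cv2.imwrite("pics/p1.png",np.hstack([f(b["color"][262:360,340:460,::-1]),f(a["color"][150:270,150:300,::-1])]))
E
```

```text
5.175 [-0.24  0.35  1.93  0.05  0.69 -1.21] [ 0.17 -0.36  0.67]
18,0 ([-0.001, 0.001, -0.001], [-0.0, -0.0, 0.0])
20,0 ([-0.004, 0.003, -0.001], [-0.0, -0.0, 0.044])
```

View pics/p1.png

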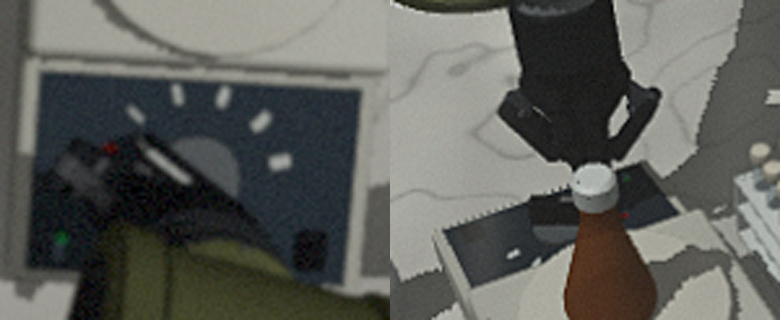

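The top crop shows the white pointer line running from (145,143) to (188,183), now aimed near bar one. I'll measure that angle automatically from here on.

```bash
cat > ang.py <<'E'
from workcell import r
from h import *
def angle(c):
    g=cv2.GaussianBlur(cv2.resize(c["color"].max(2),None,fx=4,fy=4,interpolation=cv2.INTER_CUBIC),(0,0),2)
    Rz=R.from_euler('z',p[2]).as_matrix(); n=Rz@N; a=world(p,loc(0,0,.027)); o=proj(c,a)
    best=None
    m=np.zeros_like(g); cv2.circle(m,tuple(int(4*v+1.5) for v in o),int(4*.038/.0017),255,-1)
    k=((g>115)&(m>0)).astype(np.uint8); nn,l,s,_=cv2.connectedComponentsWithStats(k)
    out=[]
    for i in range(1,nn):
        if s[i,4]<40: continue
        ys,xs=np.nonzero(l==i); X=[]
        for x,y in zip(xs,ys):
            oo,d=ray(c,((x+.5)/4-.5,(y+.5)/4-.5)); v=oo+d*((a-oo)@n)/(d@n)-a; X.append([v@(Rz@U),v@(Rz@V)])
        X=np.array(X); w,E=np.linalg.eigh(np.cov(X.T)); e=E[:,1]; mu=X.mean(0); e=e*np.sign(e@mu)
        out.append((round(75-np.degrees(np.arctan2(e[1],e[0])),1),np.round(mu*1e3,1).tolist(),(2*np.sqrt(w)*1e3).round(1).tolist(),int(s[i,4])))
    return out
for o in angle(r.read_camera("top")): print("alpha, centre mm, halfaxes, area",o)
E
python3 ang.py; python3 plan.py 24,0 30,0 36,0 42,0 48,0
```

```text
alpha, centre mm, halfaxes, area (np.float64(19.3), [13.3, 19.3], [1.7, 12.9], 373)
5.325 [-0.24  0.35  1.93  0.05  0.69 -1.21] [-0.58  0.08  0.09]
24,0 ([-0.01, 0.006, -0.001], [-0.0, 0.0, 0.133])
30,0 ([-0.02, 0.011, -0.001], [-0.0, 0.0, 0.266])
36,0 ([-0.031, 0.014, -0.001], [-0.0, 0.0, 0.399])
42,0 ([-0.042, 0.017, -0.001], [-0.0, 0.0, 0.533])
48,0 ([-0.053, 0.018, -0.001], [-0.0, 0.0, 0.666])
```

The pointer reads about 19° and has not snapped yet, so it is hanging near the crest. I'll push a little further, to 25°.

Request:
carry_out(commands=[{"claw": 1,"translation": [-0.005,0.003,0],"twist": [0,0,0.066]},{"claw": 1,"translation": [-0.01,0.006,0],"twist": [0,0,0.133]},{"claw": 1,"translation": [-0.01,0.006,0],"twist": [0,0,0.133]}])

```text
time_s: 5.7
ee_pos: [0.497, -0.0749, 0.0817]
eef_rot: [0.083, 0.36, 0.929, 0.027]
contact_force: [-1.0, 0.9, -0.3]
grip_width: 0.0003
```

```bash
python3 ang.py; python3 plan.py 24,0 30,0 36,0 42,0 45,0 48,0 51,0 54,0
```

```text
alpha, centre mm, halfaxes, area (np.float64(24.3), [17.1, 20.8], [1.8, 9.4], 292)
5.75 [-0.24  0.36  1.92  0.05  0.7  -1.1 ] [ 0.42  0.28 -0.3 ]
24,0 ([-0.0, 0.0, -0.001], [-0.0, 0.0, 0.001])
30,0 ([-0.01, 0.006, -0.001], [-0.0, 0.0, 0.134])
36,0 ([-0.02, 0.01, -0.001], [-0.0, 0.0, 0.267])
42,0 ([-0.031, 0.014, -0.001], [-0.0, 0.0, 0.401])
45,0 ([-0.036, 0.015, -0.001], [-0.0, 0.0, 0.467])
48,0 ([-0.042, 0.016, -0.001], [-0.0, 0.0, 0.534])
51,0 ([-0.047, 0.017, -0.001], [-0.0, 0.0, 0.601])
54,0 ([-0.053, 0.017, -0.001], [-0.0, 0.0, 0.667])
```

It still follows the finger instead of snapping. I'll back off and see where the knob rests.

Request:
carry_out(commands=[{"claw": 1,"translation": [0.04,0,0],"twist": [0,0,0]},{"claw": 1,"translation": [0.06,0,0],"twist": [0,0,0]},{"claw": 1,"translation": [0.06,0,0],"twist": [0,0,0]},{"claw": 1,"translation": [0.06,0,0],"twist": [0,0,0]}])

```text
time_s: 6.25
ee_pos: [0.484, -0.0628, 0.0794]
eef_rot: [0.083, 0.36, 0.929, 0.027]
contact_force: [0.5, -0.5, -0.3]
grip_width: -0.0
```

```bash
python3 ang.py; python3 plan.py 24,0; python3 - <<'E'
from workcell import r
from h import *
b=r.read_camera("top")
cv2.imwrite("pics/p2.png",cv2.resize(b["color"][275:350,345:450,::-1],None,fx=6,fy=6,interpolation=cv2.INTER_CUBIC))
E
```

```text
alpha, centre mm, halfaxes, area (np.float64(24.4), [12.9, 15.6], [1.7, 19.0], 508)
6.3 [-0.22  0.33  1.96  0.04  0.68 -1.08] [-0.38 -0.45  0.95]
24,0 ([-0.059, 0.0, -0.001], [-0.0, 0.001, -0.001])
```

View pics/p2.png

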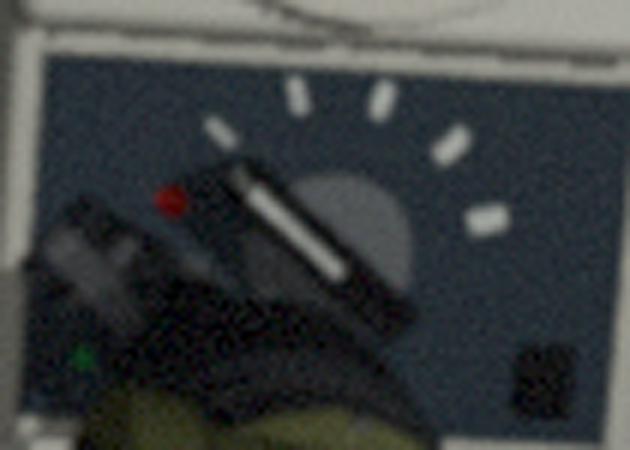

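The pointer stays where it was left, about 24° and so past the crest into setting one. Friction holds it just short of the detent. I'll run my angle reading on the first picture to check for bias before pushing on to two.

```bash
python3 - <<'E'
import ang
from workcell import r
from h import *
c=r.read_camera("top")
for f in("pics/top0.png",):
    c["color"]=cv2.imread(f)[:,:,::-1]; print(f,ang.angle(c))
E
python3 plan.py 24,0 30,0 36,0 42,0 48,0 54,0 58,0 60,0
```

```text
alpha, centre mm, halfaxes, area (np.float64(24.7), [12.8, 15.6], [1.7, 18.9], 509)
pics/top0.png [(np.float64(-0.3), [5.2, 19.0], [1.3, 17.4], 371)]
6.45 [-0.22  0.33  1.96  0.04  0.68 -1.08] [-1.03 -0.31 -0.49]
24,0 ([-0.059, 0.0, -0.001], [-0.0, 0.0, -0.001])
30,0 ([-0.069, 0.006, -0.001], [-0.0, 0.0, 0.132])
36,0 ([-0.079, 0.01, -0.001], [-0.0, 0.0, 0.265])
42,0 ([-0.09, 0.014, -0.001], [-0.0, 0.0, 0.399])
48,0 ([-0.101, 0.016, -0.001], [-0.0, 0.0, 0.532])
54,0 ([-0.112, 0.017, -0.001], [-0.0, 0.0, 0.665])
58,0 ([-0.12, 0.018, -0.001], [-0.0, 0.0, 0.754])
60,0 ([-0.123, 0.017, -0.001], [-0.0, 0.0, 0.799])
```

The reading is unbiased: -0.3° on the first picture. The knob follows the finger, so I'll push to 58°, setting two, and hold for a second.

Request:
carry_out(commands=[{"claw": 1,"translation": [-0.059,0,0],"twist": [0,0,0]},{"claw": 1,"translation": [-0.064,0.003,0],"twist": [0,0,0.066]},{"claw": 1,"translation": [-0.069,0.006,0],"twist": [0,0,0.132]},{"claw": 1,"translation": [-0.074,0.008,0],"twist": [0,0,0.2]},{"claw": 1,"translation": [-0.079,0.01,0],"twist": [0,0,0.265]},{"claw": 1,"translation": [-0.084,0.012,0],"twist": [0,0,0.332]},{"claw": 1,"translation": [-0.09,0.014,0],"twist": [0,0,0.4]},{"claw": 1,"translation": [-0.095,0.015,0],"twist": [0,0,0.465]},{"claw": 1,"translation": [-0.101,0.016,0],"twist": [0,0,0.532]},{"claw": 1,"translation": [-0.106,0.017,0],"twist": [0,0,0.6]},{"claw": 1,"translation": [-0.112,0.017,0],"twist": [0,0,0.665]},{"claw": 1,"translation": [-0.116,0.018,0],"twist": [0,0,0.71]},{"claw": 1,"translation": [-0.12,0.018,0],"twist": [0,0,0.754]},{"claw": 1,"translation": [-0.12,0.018,0],"twist": [0,0,0.754]}])

```text
time_s: 8.2
ee_pos: [0.5137, -0.0831, 0.0847]
eef_rot: [0.072, 0.616, 0.783, 0.05]
contact_force: [0.7, -0.2, 0.7]
grip_width: 0.0001
```

```bash
python3 ang.py; python3 plan.py 58,0 60,0 
```

```text
8.25 [-0.24  0.38  1.87  0.05  0.72 -0.52] [ 0.59  0.26 -0.38]
58,0 ([-0.0, -0.0, -0.001], [-0.0, 0.0, 0.001])
60,0 ([-0.004, 0.002, -0.001], [-0.0, 0.0, 0.045])
```

Request:
carry_out(commands=[{"claw": 1,"translation": [0.05,0,0],"twist": [0,0,0]},{"claw": 1,"translation": [0.13,0,0],"twist": [0,0,0]},{"claw": 1,"translation": [0.13,0,0],"twist": [0,0,0]},{"claw": 1,"translation": [0.13,0,0],"twist": [0,0,0]},{"claw": 1,"translation": [0.13,0,0],"twist": [0,0,0]},{"claw": 1,"translation": [0.13,0,0],"twist": [0,0,0]}])

```text
time_s: 9.0
ee_pos: [0.5047, -0.0455, 0.0827]
eef_rot: [0.072, 0.616, 0.783, 0.05]
contact_force: [-0.1, -0.5, -0.7]
grip_width: -0.0
```

```bash
python3 ang.py; python3 plan.py 60,.01 58,0 60,0; python3 - <<'E'
from workcell import r
from h import *
b=r.read_camera("top")
cv2.imwrite("pics/p3.png",cv2.resize(b["color"][275:350,345:450,::-1],None,fx=6,fy=6,interpolation=cv2.INTER_CUBIC))
E
```

```text
alpha, centre mm, halfaxes, area (np.float64(59.9), [18.9, 5.3], [1.7, 18.1], 526)
9.05 [-0.17  0.36  1.91  0.03  0.7  -0.43] [0.09 0.21 0.85]
60,.01 ([-0.099, 0.003, -0.001], [-0.0, 0.0, 0.044])
58,0 ([-0.129, -0.0, -0.001], [-0.0, 0.0, -0.0])
60,0 ([-0.133, 0.002, -0.001], [-0.0, 0.0, 0.044])
```

View pics/p3.png

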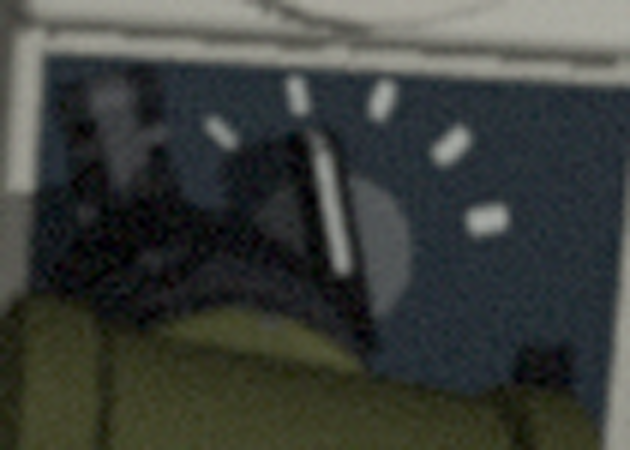

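The pointer line runs (320,140)–(340,270) towards bar two. The measured 59.9° is setting two, and it has rested there for over a second. Next, setting three.

```bash
python3 plan.py 60,.004 60,0 64,0 68,0 72,0 76,0 80,0 84,0 88,0
```

```text
9.1 [-0.17  0.36  1.91  0.03  0.7  -0.43] [-0.51 -0.47 -0.14]
60,.004 ([-0.12, 0.002, -0.001], [-0.0, 0.0, 0.044])
60,0 ([-0.133, 0.002, -0.001], [-0.0, 0.0, 0.044])
64,0 ([-0.139, 0.006, -0.001], [-0.0, 0.0, 0.133])
68,0 ([-0.146, 0.009, -0.001], [-0.0, 0.0, 0.222])
72,0 ([-0.153, 0.011, -0.001], [-0.0, 0.0, 0.311])
76,0 ([-0.16, 0.014, -0.001], [-0.0, 0.0, 0.4])
80,0 ([-0.168, 0.015, -0.001], [-0.0, 0.0, 0.489])
84,0 ([-0.175, 0.016, -0.001], [-0.0, 0.0, 0.578])
88,0 ([-0.182, 0.017, -0.001], [-0.0, 0.0, 0.667])
```

Request:
carry_out(commands=[{"claw": 1,"translation": [-0.1,0,0],"twist": [0,0,0.044]},{"claw": 1,"translation": [-0.12,0.002,0],"twist": [0,0,0.044]},{"claw": 1,"translation": [-0.133,0.002,0],"twist": [0,0,0.044]},{"claw": 1,"translation": [-0.136,0.004,0],"twist": [0,0,0.088]},{"claw": 1,"translation": [-0.139,0.006,0],"twist": [0,0,0.133]},{"claw": 1,"translation": [-0.143,0.008,0],"twist": [0,0,0.178]},{"claw": 1,"translation": [-0.146,0.009,0],"twist": [0,0,0.222]},{"claw": 1,"translation": [-0.15,0.01,0],"twist": [0,0,0.267]},{"claw": 1,"translation": [-0.153,0.011,0],"twist": [0,0,0.311]},{"claw": 1,"translation": [-0.157,0.013,0],"twist": [0,0,0.356]},{"claw": 1,"translation": [-0.16,0.014,0],"twist": [0,0,0.4]},{"claw": 1,"translation": [-0.164,0.015,0],"twist": [0,0,0.445]},{"claw": 1,"translation": [-0.168,0.015,0],"twist": [0,0,0.489]},{"claw": 1,"translation": [-0.172,0.016,0],"twist": [0,0,0.534]},{"claw": 1,"translation": [-0.175,0.016,0],"twist": [0,0,0.578]},{"claw": 1,"translation": [-0.179,0.017,0],"twist": [0,0,0.623]},{"claw": 1,"translation": [-0.182,0.017,0],"twist": [0,0,0.667]},{"claw": 1,"translation": [-0.182,0.017,0],"twist": [0,0,0.667]}])

```text
time_s: 11.35
ee_pos: [0.5222, -0.097, 0.0863]
eef_rot: [0.056, 0.798, 0.597, 0.067]
contact_force: [-0.3, -0.0, 0.5]
grip_width: -0.0002
```

Request:
carry_out(commands=[{"claw": 1,"translation": [0.05,0,0],"twist": [0,0,0]},{"claw": 1,"translation": [0.13,0,0],"twist": [0,0,0]},{"claw": 1,"translation": [0.13,0,0],"twist": [0,0,0]},{"claw": 1,"translation": [0.13,0,0],"twist": [0,0,0]},{"claw": 1,"translation": [0.13,0,0],"twist": [0,0,0]},{"claw": 1,"translation": [0.13,0,0],"twist": [0,0,0]},{"claw": 1,"translation": [0.13,0,0],"twist": [0,0,0]}])

```text
time_s: 12.22
ee_pos: [0.5329, -0.0598, 0.0879]
eef_rot: [0.056, 0.797, 0.597, 0.066]
contact_force: [0.0, 0.5, 0.0]
grip_width: 0.0001
```

```bash
python3 ang.py; python3 plan.py 90,.004 90,0 94,0 98,0 102,0 106,0 110,0 114,0 117,0
```

```text
12.275 [-0.19  0.41  1.82  0.03  0.74  0.07] [0.71 0.38 0.13]
90,.004 ([-0.12, 0.003, -0.001], [0.0, 0.0, 0.044])
90,0 ([-0.134, 0.002, -0.001], [0.0, 0.0, 0.044])
94,0 ([-0.14, 0.006, -0.001], [0.0, 0.0, 0.133])
98,0 ([-0.147, 0.009, -0.001], [0.0, 0.0, 0.222])
102,0 ([-0.154, 0.012, -0.001], [0.0, 0.0, 0.311])
106,0 ([-0.161, 0.014, -0.001], [0.0, 0.0, 0.4])
110,0 ([-0.168, 0.016, -0.001], [0.0, 0.0, 0.489])
114,0 ([-0.176, 0.017, -0.001], [0.0, 0.0, 0.578])
117,0 ([-0.181, 0.017, -0.001], [0.0, 0.0, 0.644])
```

```bash
python3 - <<'E'
from workcell import r
from h import *
b=r.read_camera("top"); a=r.read_camera("scene")
f=lambda im:cv2.resize(im,(390,330),interpolation=cv2.INTER_CUBIC)
cv2.imwrite("pics/p4.png",np.hstack([f(b["color"][265:360,340:455,::-1]),f(a["color"][200:290,160:270,::-1])]))
E
```

```text
(no output)
```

View pics/p4.png

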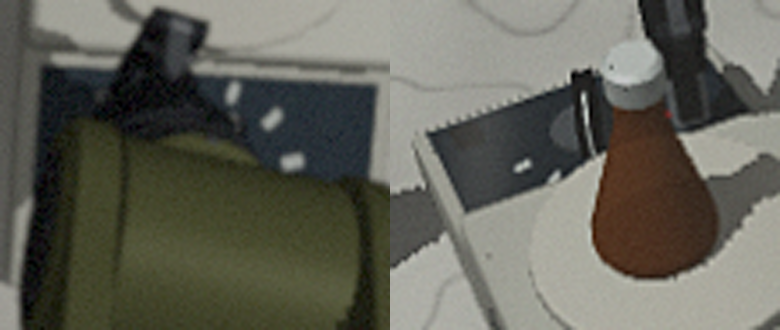

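The top view is blocked by the forearm. The scene view shows the pointer's white line at crop (582,92)–(592,150), so I'll measure from there.

```bash
cat > ang2.py <<'E'
import ang
from workcell import r
for o in ang.angle(r.read_camera("scene")): print("scene",o)
E
python3 ang2.py; python3 - <<'E'
from workcell import r
from h import *
c=r.read_camera("scene")
for al in (80,85,90,95,100):
    print(al,[((proj(c,world(p,loc(np.radians(75-al),q,.027)))-[160,200])*[390/110,330/90]+[390,0]).round().tolist() for q in (0,.036)])
E
```

```text
scene (np.float64(231.8), [-39.4, 10.2], [45.1, 51.2], 11622)
scene (np.float64(89.5), [17.9, -5.0], [1.5, 18.0], 169)
scene (np.float64(142.6), [71.2, -17.6], [6.0, 9.4], 394)
80 [[582.0, 89.0], [597.0, 122.0]]
85 [[582.0, 89.0], [591.0, 123.0]]
90 [[582.0, 89.0], [586.0, 124.0]]
95 [[582.0, 89.0], [580.0, 125.0]]
100 [[582.0, 89.0], [574.0, 126.0]]
```

From the scene camera the knob reads 89.5°, setting three, and it has rested for over a second. Now on to four.

Request:
carry_out(commands=[{"claw": 1,"translation": [-0.1,0,0],"twist": [0,0,0.044]},{"claw": 1,"translation": [-0.12,0.003,0],"twist": [0,0,0.044]},{"claw": 1,"translation": [-0.134,0.002,0],"twist": [0,0,0.044]},{"claw": 1,"translation": [-0.137,0.004,0],"twist": [0,0,0.088]},{"claw": 1,"translation": [-0.14,0.006,0],"twist": [0,0,0.133]},{"claw": 1,"translation": [-0.144,0.008,0],"twist": [0,0,0.178]},{"claw": 1,"translation": [-0.147,0.009,0],"twist": [0,0,0.222]},{"claw": 1,"translation": [-0.151,0.01,0],"twist": [0,0,0.267]},{"claw": 1,"translation": [-0.154,0.012,0],"twist": [0,0,0.311]},{"claw": 1,"translation": [-0.158,0.013,0],"twist": [0,0,0.356]},{"claw": 1,"translation": [-0.161,0.014,0],"twist": [0,0,0.4]},{"claw": 1,"translation": [-0.165,0.015,0],"twist": [0,0,0.445]},{"claw": 1,"translation": [-0.168,0.016,0],"twist": [0,0,0.489]},{"claw": 1,"translation": [-0.172,0.016,0],"twist": [0,0,0.534]},{"claw": 1,"translation": [-0.176,0.017,0],"twist": [0,0,0.578]},{"claw": 1,"translation": [-0.181,0.017,0],"twist": [0,0,0.644]},{"claw": 1,"translation": [-0.181,0.017,0],"twist": [0,0,0.644]}])

```text
time_s: 14.65
ee_pos: [0.5227, -0.1132, 0.0866]
eef_rot: [0.038, 0.922, 0.378, 0.078]
contact_force: [0.2, -0.4, -0.3]
grip_width: 0.0002
```

```bash
python3 ang2.py; python3 plan.py 117,0 117,.02
```

```text
scene (np.float64(-82.2), [-12.8, 32.5], [16.4, 33.3], 3020)
scene (np.float64(-103.4), [-21.9, -35.7], [6.1, 13.6], 440)
scene (np.float64(118.3), [20.5, -21.5], [1.3, 6.8], 55)
scene (np.float64(144.2), [71.4, -17.7], [5.9, 9.3], 380)
14.75 [-0.3   0.41  1.83  0.06  0.74  0.45] [ 0.16 -0.83  0.01]
117,0 ([-0.001, 0.001, -0.001], [0.0, 0.0, 0.001])
117,.02 ([0.066, 0.001, -0.001], [0.0, 0.0, 0.001])
```

The knob reads 118.3°, on four. I'll ease off the flank by 5 mm, since the housing is close behind, then lift along the tool axis.

Request:
carry_out(commands=[{"claw": 1,"translation": [0.01,0,0],"twist": [0,0,0]},{"claw": 1,"translation": [0.017,0,0],"twist": [0,0,0]},{"claw": 1,"translation": [0.017,0,-0.05],"twist": [0,0,0]},{"claw": 1,"translation": [0.017,0,-0.15],"twist": [0,0,0]},{"claw": 1,"translation": [0.017,0,-0.3],"twist": [0,0,0]},{"claw": 1,"translation": [0.017,0,-0.45],"twist": [0,0,0]},{"claw": 1,"translation": [0.017,0,-0.5],"twist": [0,0,0]},{"claw": 1,"translation": [0.017,0,-0.5],"twist": [0,0,0]},{"claw": 1,"translation": [0.017,0,-0.5],"twist": [0,0,0]}])

```text
time_s: 15.88
ee_pos: [0.5, -0.1078, 0.2336]
eef_rot: [0.037, 0.921, 0.379, 0.078]
contact_force: [0.7, -0.5, -0.9]
grip_width: 0.0004
```

```bash
python3 ang2.py; python3 - <<'E'
from workcell import r
from h import *
c=now(r.sense()); print(rel(c,(np.array([.33,.0,.3]),c[1])))
a=r.read_camera("scene"); cv2.imwrite("pics/p5.png",a["color"][:,:,::-1])
d=cv2.absdiff(cv2.imread("pics/scene0.png"),cv2.imread("pics/p5.png")).max(2)
for n,x0,x1,y0,y1 in (("jar",118,160,232,282),("plate",108,190,290,375),("flask",212,256,208,280),("rack",280,360,200,300)): print(n,(d[y0:y1,x0:x1]>50).sum())
E
```

```text
alpha, centre mm, halfaxes, area (np.float64(120.4), [13.6, -13.3], [1.8, 18.7], 568)
scene (np.float64(230.7), [-39.6, 10.0], [45.0, 50.4], 11662)
scene (np.float64(119.8), [13.6, -14.6], [1.3, 18.0], 141)
scene (np.float64(142.6), [71.4, -17.6], [5.9, 9.3], 375)
([-0.119, -0.62, -0.319], [0.0, 0.0, 0.0])
jar 0
plate 0
flask 16
rack 277
```

View pics/p5.png

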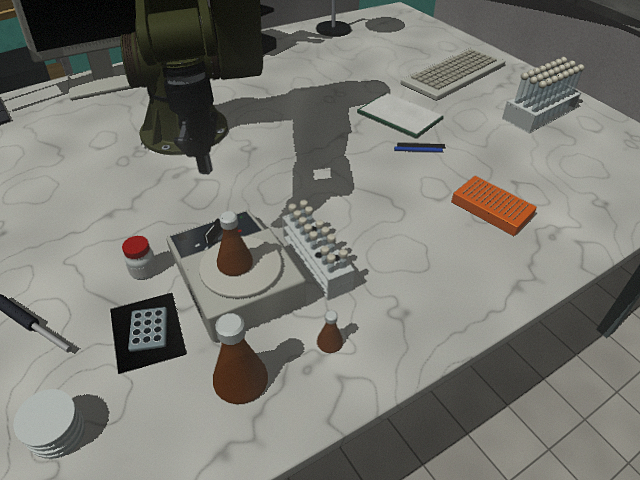

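The picture shows the flask at (233,245), the rack at (320,245), the jar at (137,257) and the well plate at (148,328), all unmoved. The pixel changes around the rack are the arm's shadow, and the arm is clear of everything. Handing in.

```bash
python3 -c "
from workcell import r
print(r.close_job())"
```

```text
the job is handed in; nothing more can be done
None
```

I turned the knob clockwise from off to setting four with one side of the closed fingertips against the pointer's trailing side. It rested for over a second on two and on three, and I handed the job in at about 16 s of the 64 s allowed. No verdict is reported.

- **Settings measured:** from the pictures I read two at 59.9° and three at 89.5°. Four read 120.4° in the top view and 119.8° in the scene view, against a nominal 120°.
- **Setting one:** the knob did not snap in here. It sat at about 24° until I pushed on. The other settings settled at their nominal angles.
- **Things nearby:** the jar and well plate showed no pixel change. The flask changed by only 16 pixels. The rack area changed by 277 pixels, which in the picture is the arm's shadow. All four stand where they were.
- **Arm:** it ended lifted clear of everything, with contact forces near zero.

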